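Hold the block heater's lid open at 60 degrees

ROBOT

A 6-joint arm with a two-finger parallel gripper is mounted at the origin on the work surface. World frame = base frame: x ahead of the robot, y to its left, z up, the work surface at z = 0. Lengths are in m, angles in rad, forces in N, time in s.
With the tool pointing down it reaches from about 0.275 to 0.75 m from the base axis. Payload 10.2 kg.
Tool frame: the origin (TCP) lies on the mounting face of the last link; the fingertips stand 166 mm ahead of it and the grasp point (between the pads) lies 147 mm ahead of it; z points along the fingers, y is the line along which they close (so a half turn about z gives the same grasp; the last joint's range is limited). The gripper opens to 88 mm and grips with 3 to 60 N. Pads are 18 mm wide; open, the fingers measure 123 mm over their backs; the gripper's body (75 mm by 187 mm) begins 45 mm behind the grasp point.
Start: joints at [1.065, 0.313, 1.498, -0, 1.331, -0.223], TCP at [0.147, 0.504, 0.405] pointing down, gripper open.
Joint ranges: [-2.94, 2.94], [-0.97, 2.17], [0.19, 2.56], [-1.23, 4.37], [0.02, 3.11], [-2.88, 2.88]. Speed limits (rad/s): [2.39, 2.39, 3.01, 3.14, 3.14, 3.14].

INTERFACE

Orientations are given as a unit quaternion [w, x, y, z].
In Python, from bench import arm, eyes, workorder gives the robot as it stands.
- The arm moves only by the tool drive_tool, never from a script. Its argument "deltas" is a list of rows, each a list of 3 entries, a list of its own where there are three numbers: the closure, from 0 (fully open) to 1 (shut), then the shift along the tool's x, y, z in cm, then the turn about the tool's z in degrees. A call has 1 to 5 rows; each row is the pose to reach, as a shift and turn from the pose commanded when the call began, along the tool's axes at that moment; what a row does not reach only later rows make up. A row lasts 1/12 s, in which the tool goes at most 41.7 mm and 7.16 degrees, less where a joint would pass 70% of its speed; a pose out of reach is approached as far as the arm can. A call with a gripper value outside its range is refused whole. The fingers move at their own pace and stop on an object; "force" is the grip in N (left out, the last holds). Time passes only in rows, so rows that repeat a pose let the fingers close. It gives the time, the measured TCP pose, the force, the opening and the grip force at its end, in the units of the state.
- arm.observe(): the state, without advancing time (a new reading comes with each control period).
- eyes.capture(name): name is "side" or "top" or "wrist"; returns a dict with "frame" (420x560x3 uint8, red, green, blue), "K" (3x3 intrinsics, pixels), "R" (3x3) and "t" (3): a world point X has camera coordinates R X + t. Camera axes: x right, y down, z forward; pixel columns grow to the right and rows downward; lengths in m; the calibration is good to about 2 mm. The wrist camera is an equidistant fisheye: a pixel r from the principal point sees the ray r / f radians off the axis. A picture is of the moment at which its call begins. There is no depth.
- workorder.job_done(): hands the job in; it is judged then, once.
The state is a dict: "clock": time; "qpos": joint angles; "qd": joint speeds; "joint_efforts": joint torques, N m; "tcp_pos": TCP position; "ee_rot": TCP orientation; "ft_force": force on the tool from outside, world axes, zero at the start; "moment": the same for the moment, N m; "width": finger opening in m; "finger_force": force on a finger pad.
Only numpy, scipy, OpenCV 4.12 (cv2) and the standard library are available. Lean on these libraries where they do the work, as an engineer would, in place of code of your own. Each camera call takes 0.05 s, during which the arm holds its last target. There are 200 camera calls.

TASK

The small glass jar standing on the closed lid of the block heater is thin: take it gently, with a light grip, and set it down upright (not dropped) in the shallow steel tray. Then raise the heater's lid by its front tongue to 60 degrees and keep holding it there, because it falls shut by itself: finish while still holding the lid. Leave the other things on the bench where they are.

Things in the scene. Friction and masses are not known exactly. Their poses are not given: they have to be found in the camera images.
- heater: Block heater, a white box 210 (x) x 260 (y) x 85 mm high, fixed to the bench; the place and yaw (within 20 degrees) vary. Origin: centre of its underside; x points away from its front panel to its back (the hinge side), z up.
- lid (a joint): Angle of the heater's lid in rad: 0 closed and level, growing as the front edge rises, stop at 1.4; 60 degrees is 1.047. The hinge runs along the heater's y axis near its back edge. Weight (lid about 0.35 kg, varies) and a spring (0.25 N m/rad) drive it shut from every angle: 1 to 3 N at the tongue hold it. The lid is a grey plate 190 x 250 x 10 mm, its top 95 mm above the bench when closed.
- lid_hinge (a point): Point on the lid's hinge axis, middle of its width: 85 mm behind the heater's centre, 90 mm above the bench; it turns with the lid.
- lid_grip (a point): Point to take on the lid's black tongue, 220 mm from the hinge axis, in mid-thickness. The tongue sticks out of the middle of the lid's front edge in the lid's plane: 18 mm wide (along the hinge), 10 mm thick, it reaches from 190 to 238 mm from the hinge axis; free space around and below it (90 mm over the bench when closed). Axes: those of the heater when closed, turning with the lid (-x along the tongue outwards, y along the hinge).
- jar: Glass jar with a white screw cap, 50 mm in diameter, 75 mm tall, about 0.15 kg (varies), standing on the closed lid at a varying place. Origin: centre of its underside, z up. Thin glass: the fingers' force on it, summed over both fingers, must stay below 100 N (a grip of 20 to 40 N is ample).
- tray_floor (a point): Centre of the inner floor of the shallow steel tray, 3 mm above the bench. The tray is fixed, 150 (x) x 130 (y) mm outside, walls 3 mm thick and 12 mm high; it stands on the left or on the right of the heater, at a varying yaw. The axes are the tray's.
- rack: Bystander: wire rack 206 x 78 mm with capped tubes, 120 mm high overall, on the other side of the heater from the tray. Origin: centre of its underside.
- media_bottle: Bystander: glass bottle, 72 mm in diameter, 150 mm tall. Origin: centre of its underside.
- reagent_bottle: Bystander: white plastic bottle, 64 mm in diameter, 130 mm tall. Origin: centre of its underside.
- beaker: Bystander: empty glass beaker, 72 mm in diameter, 90 mm tall. Origin: centre of its underside.
- dishes: Bystander: stack of five flat dishes, 90 mm in diameter, 75 mm tall. Origin: centre of its underside.
- spatula: Bystander: steel spatula 180 mm long lying between the robot and the heater. Origin: its underside, near the middle.
Things that resemble listed ones, but are neither listed nor needed, are in the scene too. Leave any black look-alike of the jar alone. What is shaped like the part that bears tray_floor but brown is not meant.

How it is judged:
By the outcome, as a careful person would: the job done as asked, in the order asked, and still so for the second after the job is handed in, while the arm keeps its last pose, push and grip.
It also fails if it takes over 64 s, if anything falls off the work surface, if the arm or the gripper's body presses on something with over 40 N, if the wrist force passes 120 N, or if a joint passes its speed limit or range.

## Working session

There is one attempt and no reset: what is moved stays moved. The work goes in short steps, Python scripts to look and compute and a tool call to move; the robot and the scene stay as the last step left them, time stands still between calls to the robot, and variables do not carry over. Pictures are saved under pics/ and viewed, at most 10 in all, crops included, and the job is handed in when it is done.

Besides the shell and the picture viewer there is one more tool, called after ">>>" as name([rows], argument=value, ...), one row to a line, values as JSON. drive_tool: Moves the arm, as the interface text tells. Its arguments: {"type":"object","properties":{"deltas":{"type":"array","items":{"type":"array"}},"force":{"type":"number"}},"required":["deltas"]}

```bash
mkdir -p pics; python3 - <<'E'
from bench import arm, eyes
import cv2,pickle
s=arm.observe(); print(s)
for n in("top","side"):
    c=eyes.capture(n); cv2.imwrite(f"pics/{n}0.png",c["frame"][:,:,::-1]); pickle.dump(c,open(f"{n}0.pkl","wb"))
    print(n,c["K"],c["R"],c["t"])
E
```

```text
{'clock': 0.0, 'qpos': array([ 1.06458256e+00,  3.13430241e-01,  1.49844722e+00, -2.21368744e-05,
        1.33100606e+00, -2.23352197e-01]), 'qd': array([ 2.89788443e-04, -1.71604963e-06,  9.35394238e-04, -1.29685855e-03,
        5.10390774e-04, -1.36420640e-04]), 'joint_efforts': array([ 1.15351948e-03, -4.02213871e+01, -2.52268302e+01,  6.94901613e-02,
        3.52935959e-02, -1.15573948e-04]), 'tcp_pos': array([0.14649689, 0.50409964, 0.40416723]), 'ee_rot': array([-2.20214236e-04,  1.40957119e-01,  9.90015492e-01, -6.06801779e-04]), 'ft_force': array([-0.8281466 , -1.29323511, -0.20895365]), 'moment': array([-0.00965396, -0.01348834, -0.00482235]), 'finger_force': 0.0, 'width': 0.0879001259971943}
top [[379.60252527   0.         282.44425268]
 [  0.         379.60252527 209.73196773]
 [  0.           0.           1.        ]] [[ 0.01925952 -0.9998028  -0.00483986]
 [-0.9913546  -0.01846794 -0.12990376]
 [ 0.12978876  0.0072999  -0.9915148 ]] [0.06152081 0.55223373 1.19684657]
side [[447.3160403    0.         275.49310903]
 [  0.         447.3160403  209.42805871]
 [  0.           0.           1.        ]] [[ 0.67165481 -0.74070836 -0.01519649]
 [-0.55823762 -0.49249659 -0.66769594]
 [ 0.48708375  0.45694445 -0.74427898]] [-0.32114393  0.40454597  1.12161764]
```

View pics/top0.png

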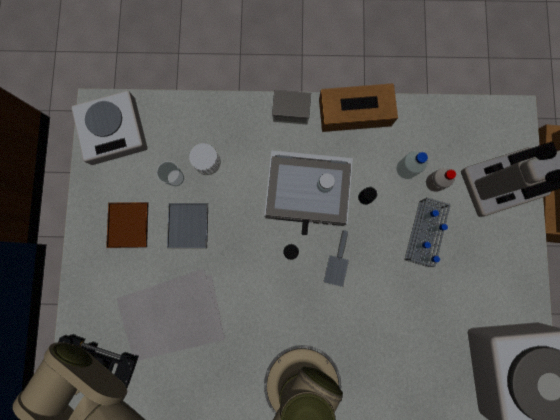

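View pics/side0.png

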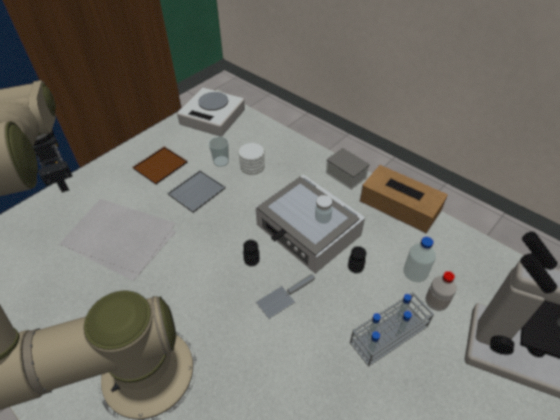

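The top view shows the heater at about (309,190) with its tongue near (305,227), the jar cap at (327,183), the grey tray at (188,226) and the brown decoy to the tray's left. The side view agrees: cap at (324,202), tray at (197,190), tongue at (272,233).

```bash
cat > h.py <<'E'
import numpy as np,cv2,pickle
def ray(c,p):
    d=c["R"].T@np.linalg.solve(c["K"],[p[0],p[1],1.]); return -c["R"].T@c["t"],d
def plane(c,p,z):
    o,d=ray(c,p); return o+d*(z-o[2])/d[2]
def proj(c,X):
    q=c["K"]@(c["R"]@np.asarray(X)+c["t"]); return q[:2]/q[2]
def tri(c1,p1,c2,p2):
    (a,u),(b,v)=ray(c1,p1),ray(c2,p2)
    s=np.linalg.lstsq(np.c_[u,-v],b-a,rcond=None)[0]
    return (a+u*s[0]+b+v*s[1])/2, np.linalg.norm(a+u*s[0]-b-v*s[1])
E
python3 - <<'E'
from h import *
T=pickle.load(open("top0.pkl","rb"));S=pickle.load(open("side0.pkl","rb"))
a=cv2.resize(T["frame"][140:260,150:360,::-1],None,fx=3.8,fy=3.8,interpolation=cv2.INTER_CUBIC)
cv2.imwrite("pics/a.png",a)
b=cv2.resize(S["frame"][160:280,160:370,::-1],None,fx=3.8,fy=3.8,interpolation=cv2.INTER_CUBIC)
cv2.imwrite("pics/b.png",b)
E
```

```text
(no output)
```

View pics/a.png

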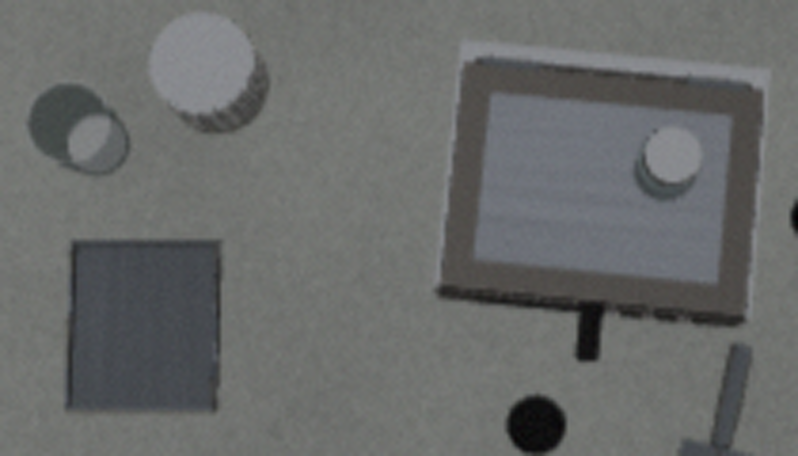

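View pics/b.png

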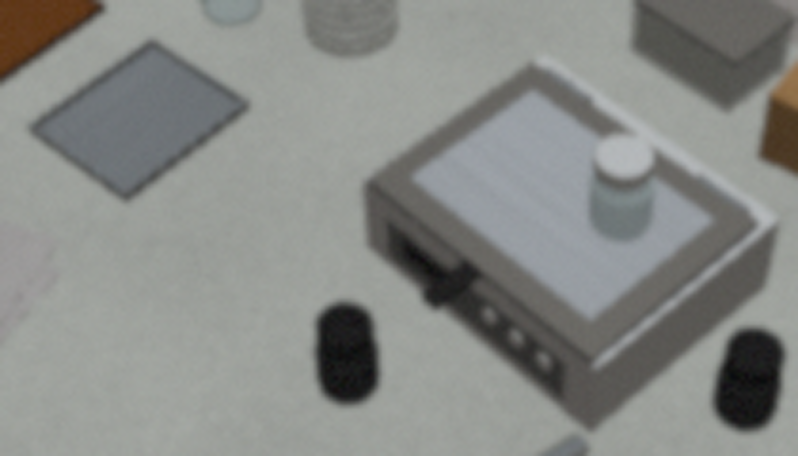

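The crops show the lid corners near (467,60), (763,88), (742,312) and (440,290), the tongue tip at (588,360), the cap centre at (673,155) and the tray corners (crop-a coordinates). In crop b the cap top is at (624,157).

```bash
cat >> h.py <<'E'
def rot(q):
    from scipy.spatial.transform import Rotation as R
    return R.from_quat([q[1],q[2],q[3],q[0]]).as_matrix()
E
python3 - <<'E'
from h import *
T=pickle.load(open("top0.pkl","rb"));S=pickle.load(open("side0.pkl","rb"))
f=lambda x,y,o=(150,140):((x+.5)/3.8-.5+o[0],(y+.5)/3.8-.5+o[1])
g=lambda x,y:f(x,y,(160,160))
L=np.array([plane(T,f(*p),.095) for p in((467,60),(763,88),(742,312),(440,290))])[:,:2]
print("lid",L.round(3),[np.linalg.norm(L[i]-L[i-1]).round(3) for i in range(4)])
w=L[0]-L[1]+L[3]-L[2]; yaw=np.arctan2(-w[0],w[1]);print("yaw",np.degrees(yaw), "centre",L.mean(0))
ax=np.array([np.cos(yaw),np.sin(yaw)])
t=plane(T,f(588,360),.09)[:2];print("tip",t,"grip pt",t+.018*ax,"hinge",t+.238*ax,"lidc->tip",(t-L.mean(0))@ax)
print("tip side", plane(S,g(433,297),.09))
print("lid side-back-left,front-left,front-right",[plane(S,g(*p),.095)[:2].round(3) for p in((535,65),(370,187),(595,357),(757,222))])
print("jar top",plane(T,f(673,155),.17),"side",plane(S,g(624,157),.17),tri(T,f(673,155),S,g(624,157)))
R=np.array([plane(T,f(*p),.012) for p in((72,241),(221,241),(216,411),(67,411))])[:,:2]
R2=np.array([plane(S,g(*p),.012) for p in((152,40),(248,103),(127,199),(31,128))])[:,:2]
for r in(R,R2):print("tray",r.round(3),r.mean(0),[np.linalg.norm(r[i]-r[i-1]).round(3) for i in range(4)])
from bench import arm
print(rot(arm.observe()["ee_rot"]).round(3))
E
```

```text
lid [[ 0.715  0.106]
 [ 0.696 -0.139]
 [ 0.51  -0.121]
 [ 0.523  0.124]] [np.float64(0.193), np.float64(0.246), np.float64(0.187), np.float64(0.245)]
yaw -3.8217698099545228 centre [ 0.61092471 -0.00762417]
tip [0.46871205 0.00262764] grip pt [0.48667203 0.00142788] hinge [ 0.70618279 -0.01323578] lidc->tip -0.14257971545797227
tip side [ 4.71546014e-01 -4.05558232e-04  9.00000000e-02]
lid side-back-left,front-left,front-right [array([0.711, 0.101]), array([0.518, 0.109]), array([ 0.506, -0.129]), array([ 0.691, -0.142])]
jar top [ 0.62217832 -0.05668654  0.17      ] side [ 0.61850093 -0.06129221  0.17      ] (array([ 0.62377141, -0.05755144,  0.16304847]), np.float64(0.00030039678434823114))
tray [[0.569 0.451]
 [0.572 0.321]
 [0.424 0.318]
 [0.421 0.447]] [0.49668541 0.38421541] [np.float64(0.148), np.float64(0.13), np.float64(0.148), np.float64(0.129)]
tray [[0.568 0.446]
 [0.57  0.317]
 [0.421 0.311]
 [0.42  0.44 ]] [0.4945405  0.37861359] [np.float64(0.148), np.float64(0.128), np.float64(0.149), np.float64(0.129)]
[[-0.96   0.279 -0.001]
 [ 0.279  0.96  -0.001]
 [ 0.    -0.001 -1.   ]]
```

>>> drive_tool([
  [0,[0,0,0],-6],
  [0,[0,0,0],-12.4],
  [0,[0,0,0],-12.4],
], force=30)

```text
clock: 0.35
tcp_pos: [0.1465, 0.5041, 0.4044]
ee_rot: [-0.0, 0.031, 1.0, -0.0]
ft_force: [-0.7, 0.5, -0.1]
width: 0.088
finger_force: 0.0
```

>>> drive_tool([
  [0,[-2.5,-2.6,0],0],
  [0,[-5,-5.2,0],0],
  [0,[-7.5,-7.8,0],0],
  [0,[-10,-10.4,0],0],
  [0,[-12.5,-13,0],0],
])

```text
clock: 0.77
tcp_pos: [0.2632, 0.3647, 0.4046]
ee_rot: [-0.0, 0.035, 0.999, -0.0]
ft_force: [-0.0, 1.0, 0.3]
width: 0.088
finger_force: 0.0
```

>>> drive_tool([
  [0,[-2.5,-2.6,0],0],
  [0,[-5,-5.2,0],0],
  [0,[-7.5,-7.8,0],0],
  [0,[-10,-10.4,0],0],
  [0,[-12.5,-13,0],0],
])

```text
clock: 1.18
tcp_pos: [0.3795, 0.2265, 0.4047]
ee_rot: [0.0, 0.035, 0.999, 0.0]
ft_force: [0.6, 0.7, -0.5]
width: 0.0875
finger_force: 0.0
```

>>> drive_tool([
  [0,[-2.5,-2.6,0],0],
  [0,[-5,-5.2,0],0],
  [0,[-7.5,-7.8,0],0],
  [0,[-10,-10.4,0],0],
  [0,[-12.5,-13,0],0],
])

```text
clock: 1.6
tcp_pos: [0.4957, 0.0884, 0.4046]
ee_rot: [-0.0, 0.035, 0.999, 0.0]
ft_force: [0.4, 0.1, 1.1]
width: 0.088
finger_force: 0.0
```

>>> drive_tool([
  [0,[-2.5,-2.6,0],0],
  [0,[-5,-5.2,0],0],
  [0,[-7.5,-7.8,0],0],
  [0,[-10,-10.4,0],0],
  [0,[-12.5,-13,0],0],
])

```text
clock: 2.02
tcp_pos: [0.6118, -0.0494, 0.4044]
ee_rot: [-0.0, 0.035, 0.999, 0.0]
ft_force: [0.6, 0.3, 1.3]
width: 0.0882
finger_force: 0.0
```

```bash
cat > w.py <<'E'
# tool-axis cm from the present TCP to a world TCP point; usage: w.py x y z [heading of tool y, deg]
import sys; from h import *; from bench import arm
s=arm.observe(); R=rot(s["ee_rot"]); t=np.array(list(map(float,sys.argv[1:4])))
print(s["clock"],s["tcp_pos"].round(4),"yhead",np.degrees(np.arctan2(R[1,1],R[0,1])).round(2),"cm",((R.T@(t-s["tcp_pos"]))*100).round(2))
print(s["qpos"].round(2),s["ft_force"].round(1),s["width"],s["finger_force"])
E
python3 w.py .621 -.058 .287
python3 - <<'E'
from bench import eyes; import cv2,pickle
c=eyes.capture("wrist"); cv2.imwrite("pics/w1.png",c["frame"][:,:,::-1]); pickle.dump(c,open("w1.pkl","wb"));print(c["K"])
E
```

```text
2.0167 [ 0.6118 -0.0494  0.4044] yhead 85.97 cm [-0.98 -0.79 11.74]
[-0.27  0.51  1.21  0.    1.42 -1.77] [0.6 0.3 1.3] 0.0882460515347471 0.0
[[325.1922621    0.         276.29981825]
 [  0.         325.1922621  214.09206733]
 [  0.           0.           1.        ]]
```

View pics/w1.png

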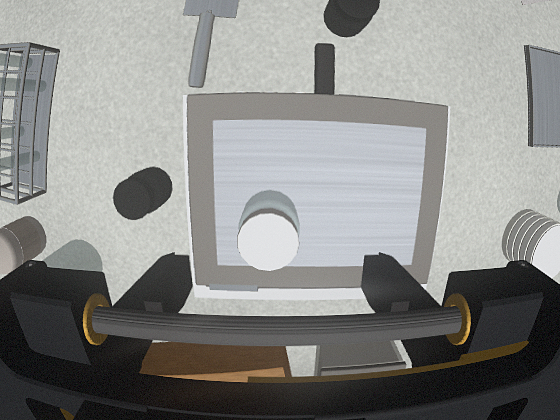

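The wrist view shows the cap centre at (268,241), the tongue tip at (325,43) and its root at (324,95), and the lid edge clear of the fingers.

```bash
cat >> h.py <<'E'
def fish(c,p,z):
    K=c["K"]; v=(np.array(p)-K[:2,2])/K[0,0]; r=np.linalg.norm(v)
    d=c["R"].T@np.r_[v/r*np.sin(r),np.cos(r)]; o=-c["R"].T@c["t"]
    return o+d*(z-o[2])/d[2]
E
python3 - <<'E'
from h import *
c=pickle.load(open("w1.pkl","rb"))
print("cap",fish(c,(268,241),.17),"tip",fish(c,(325,43),.095),"root",fish(c,(324,95),.095))
q=[fish(c,p,.095)[:2] for p in((188,95),(449,104),(430,289),(193,286))]
print("lid FR FL BL BR",np.round(q,3)); w=q[1]-q[0];print(np.degrees(np.arctan2(-w[0],w[1])),np.linalg.norm(w))
E
```

```text
cap [ 0.62245906 -0.05609883  0.17      ] tip [0.47170975 0.00336416 0.095     ] root [ 0.51944084 -0.00089472  0.095     ]
lid FR FL BL BR [[ 0.509 -0.121]
 [ 0.527  0.123]
 [ 0.724  0.114]
 [ 0.697 -0.142]]
-4.112706971275563 0.24521697551264923
```

>>> drive_tool([
  [0,[-1.1,-0.7,2],0],
  [0,[-1.1,-0.7,4.5],0],
  [0,[-1.1,-0.7,7],0],
  [0,[-1.1,-0.7,9.5],0],
  [0,[-1.1,-0.7,11.7],0],
], force=25)

```text
clock: 2.48
tcp_pos: [0.6212, -0.0555, 0.2858]
ee_rot: [-0.001, 0.035, 0.999, 0.0]
ft_force: [0.0, -0.4, 0.4]
width: 0.0882
finger_force: 0.0
```

>>> drive_tool([
  [0,[0,0,0],0],
  [0.25,[0,0,0],0],
  [0.35,[0,0,0],0],
  [0.45,[0,0,0],0],
  [0.5,[0,0,0],0],
])

```text
clock: 2.9
tcp_pos: [0.6216, -0.0556, 0.2892]
ee_rot: [0.001, 0.033, 0.999, -0.0]
ft_force: [0.0, 0.1, -0.7]
width: 0.0636
finger_force: 0.0
```

>>> drive_tool([
  [0.55,[0,0,0],0],
  [0.6,[0,0,0],0],
  [0.65,[0,0,0],0],
  [0.65,[0,0,0],0],
  [0.65,[0,0,0],0],
])

```text
clock: 3.32
tcp_pos: [0.6214, -0.0556, 0.288]
ee_rot: [0.0, 0.033, 0.999, -0.0]
ft_force: [-0.7, -0.6, 2.0]
width: 0.0495
finger_force: 25.0
```

>>> drive_tool([
  [0.65,[0,0,-0.5],0],
  [0.65,[0,0,-2],0],
  [0.65,[0,0,-4],0],
  [0.65,[0,0,-6],0],
  [0.65,[0,0,-7],0],
])

```text
clock: 3.73
tcp_pos: [0.6215, -0.0555, 0.3602]
ee_rot: [0.001, 0.033, 0.999, -0.0]
ft_force: [0.1, -0.2, -1.0]
width: 0.0489
finger_force: 25.0
```

>>> drive_tool([
  [0.65,[0.5,1,0],0],
  [0.65,[1.3,3,0],0],
  [0.65,[2.2,6,0],0],
  [0.65,[3.3,9,0],0],
  [0.65,[4.4,12,0],0],
])

```text
clock: 4.15
tcp_pos: [0.5844, 0.0688, 0.3562]
ee_rot: [-0.001, 0.033, 0.999, 0.0]
ft_force: [0.8, 0.2, -0.9]
width: 0.0489
finger_force: 25.0
```

>>> drive_tool([
  [0.65,[1.1,3,0],0],
  [0.65,[2.2,6,0],0],
  [0.65,[3.3,9,0],0],
  [0.65,[4.4,12,0],0],
  [0.65,[5.5,15,0],0],
])

```text
clock: 4.57
tcp_pos: [0.5391, 0.2223, 0.3564]
ee_rot: [-0.001, 0.033, 0.999, -0.0]
ft_force: [0.9, -0.9, -2.1]
width: 0.0491
finger_force: 25.0
```

>>> drive_tool([
  [0.65,[1.1,3,0],0],
  [0.65,[2.2,6,0],0],
  [0.65,[3.3,9,0],0],
  [0.65,[4.3,12,0],0],
  [0.65,[5.3,14.5,0],0],
])

```text
clock: 4.98
tcp_pos: [0.4957, 0.3709, 0.3562]
ee_rot: [-0.001, 0.033, 0.999, -0.0]
ft_force: [0.2, 0.1, -1.5]
width: 0.0487
finger_force: 25.0
```

>>> drive_tool([
  [0.65,[0.3,1,0],0],
  [0.65,[0.3,1.2,0],0],
  [0.65,[0.3,1.2,0],0],
])

```text
clock: 5.23
tcp_pos: [0.4949, 0.3807, 0.3568]
ee_rot: [-0.001, 0.033, 0.999, -0.0]
ft_force: [1.2, -0.4, -1.5]
width: 0.049
finger_force: 25.0
```

```bash
python3 w.py .496 .381 .197
python3 - <<'E'
from bench import eyes; import cv2,pickle
for n in("side",):
    c=eyes.capture(n); cv2.imwrite(f"pics/{n}1.png",cv2.resize(c["frame"][90:330,100:420,::-1],None,fx=2.4,fy=2.4))
E
```

```text
5.2333 [0.4949 0.3807 0.3568] yhead 86.24 cm [-0.12  0.05 15.98]
[ 0.47  0.57  1.24 -0.    1.33 -1.04] [ 1.2 -0.4 -1.5] 0.04899709742540938 24.999785490799695
```

View pics/side1.png

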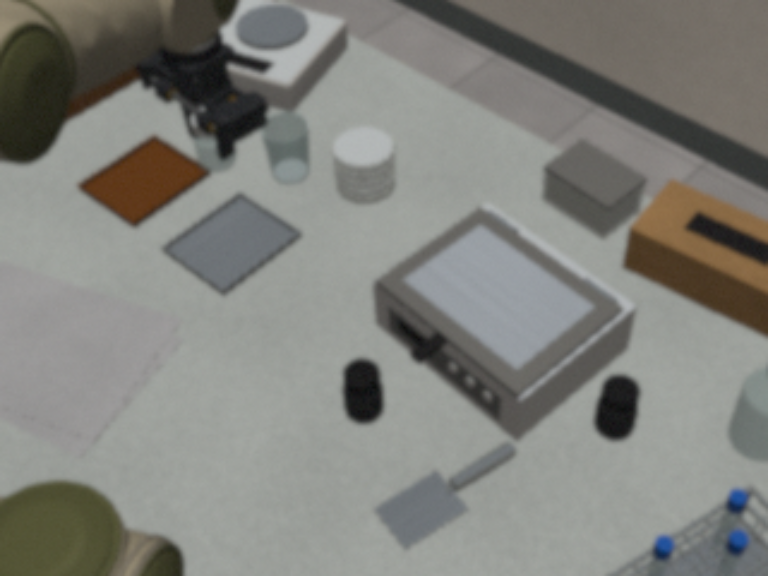

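The side view shows the jar upright between the fingers at about (213,150), held high above the tray at (232,243); the rest of the bench looks unchanged.

>>> drive_tool([
  [0.65,[0,0,2],0],
  [0.65,[0,0,4.5],0],
  [0.65,[0,0,7],0],
  [0.65,[0,0,9.5],0],
  [0.65,[0,0,11.5],0],
])

```text
clock: 5.7
tcp_pos: [0.4955, 0.379, 0.2408]
ee_rot: [-0.001, 0.034, 0.999, -0.001]
ft_force: [-0.4, 0.6, -1.6]
width: 0.0489
finger_force: 25.0
```

>>> drive_tool([
  [0.65,[0,0,1.5],0],
  [0.65,[0,0,2.8],0],
  [0.65,[0,0,3.6],0],
  [0.65,[0,0,4.0],0],
  [0.65,[0,0,4.0],0],
])

```text
clock: 6.12
tcp_pos: [0.4953, 0.3803, 0.2023]
ee_rot: [-0.0, 0.033, 0.999, -0.0]
ft_force: [-0.3, -0.2, -0.5]
width: 0.0492
finger_force: 25.0
```

>>> drive_tool([
  [0.65,[0,0,0.1],0],
  [0.65,[0,0,0.2],0],
  [0.65,[0,0,0.2],0],
])

```text
clock: 6.37
tcp_pos: [0.4952, 0.3808, 0.2013]
ee_rot: [0.0, 0.033, 0.999, 0.0]
ft_force: [0.1, 0.6, -2.1]
width: 0.0488
finger_force: 25.0
```

>>> drive_tool([
  [0.65,[0,0,0.05],0],
  [0.65,[0,0,0.1],0],
  [0.65,[0,0,0.1],0],
])

```text
clock: 6.62
tcp_pos: [0.4951, 0.3808, 0.1998]
ee_rot: [0.0, 0.033, 0.999, 0.0]
ft_force: [-0.7, -0.0, -1.4]
width: 0.0489
finger_force: 25.0
```

>>> drive_tool([
  [0.65,[0,0,0.1],0],
  [0.65,[0,0,0.15],0],
  [0.65,[0,0,0.15],0],
])

```text
clock: 6.87
tcp_pos: [0.4952, 0.3808, 0.1983]
ee_rot: [0.0, 0.033, 0.999, 0.0]
ft_force: [0.2, 1.7, 0.1]
width: 0.049
finger_force: 25.0
```

>>> drive_tool([
  [0.65,[0,0,0.05],0],
  [0.65,[0,0,0.1],0],
  [0.65,[0,0,0.1],0],
])

```text
clock: 7.12
tcp_pos: [0.4955, 0.3807, 0.198]
ee_rot: [0.001, 0.033, 0.999, 0.0]
ft_force: [0.5, -1.8, 4.4]
width: 0.049
finger_force: 25.0
```

>>> drive_tool([
  [0.65,[0,0,0.05],0],
  [0.65,[0,0,0.1],0],
  [0.65,[0,0,0.1],0],
])

```text
clock: 7.37
tcp_pos: [0.4955, 0.3807, 0.198]
ee_rot: [0.001, 0.033, 0.999, 0.0]
ft_force: [-1.4, -4.0, 12.0]
width: 0.0491
finger_force: 25.0
```

>>> drive_tool([
  [0.65,[0,0,-0.15],0],
  [0.4,[0,0,-0.15],0],
  [0.3,[0,0,-0.15],0],
  [0.15,[0,0,-0.15],0],
  [0,[0,0,-0.15],0],
])

```text
clock: 7.78
tcp_pos: [0.495, 0.3808, 0.1975]
ee_rot: [-0.0, 0.033, 0.999, -0.0]
ft_force: [0.3, 0.1, -1.3]
width: 0.0706
finger_force: 0.0
```

>>> drive_tool([
  [0,[0,0,0],0],
  [0,[0,0,0],0],
  [0,[0,0,0],0],
  [0,[0,0,-1],0],
  [0,[0,0,-2],0],
])

```text
clock: 8.2
tcp_pos: [0.4951, 0.3807, 0.2182]
ee_rot: [-0.0, 0.033, 0.999, -0.0]
ft_force: [0.3, -0.2, 0.6]
width: 0.088
finger_force: 0.0
```

>>> drive_tool([
  [0,[0,0,-2.5],0],
  [0,[0,0,-5],0],
  [0,[0,0,-8],0],
  [0,[0,0,-11],0],
  [0,[0,0,-14],0],
])

```text
clock: 8.62
tcp_pos: [0.4947, 0.3806, 0.3606]
ee_rot: [0.001, 0.033, 0.999, 0.0]
ft_force: [0.8, 0.4, -0.1]
width: 0.088
finger_force: 0.0
```

```bash
python3 w.py .4835 .002 .34
python3 - <<'E'
from h import *
from bench import eyes
T=pickle.load(open("top0.pkl","rb"));S=pickle.load(open("side0.pkl","rb"))
print("decoy",tri(T,(150+536/3.8,140+425/3.8),S,(160+346/3.8,160+320/3.8)),plane(T,(150+536/3.8,140+425/3.8),.075))
c=eyes.capture("wrist"); pickle.dump(c,open("w2.pkl","wb")); cv2.imwrite("pics/w2.png",c["frame"][:,:,::-1])
E
```

```text
8.6167 [0.4947 0.3806 0.3606] yhead 86.2 cm [ -1.39 -37.85   2.03]
[ 0.47  0.57  1.24  0.    1.34 -1.04] [ 0.8  0.4 -0.1] 0.08804502355677621 0.0
decoy (array([0.41666581, 0.04090302, 0.07707703]), np.float64(0.005034693800189233)) [0.41476682 0.04247167 0.075     ]
```

View pics/w2.png

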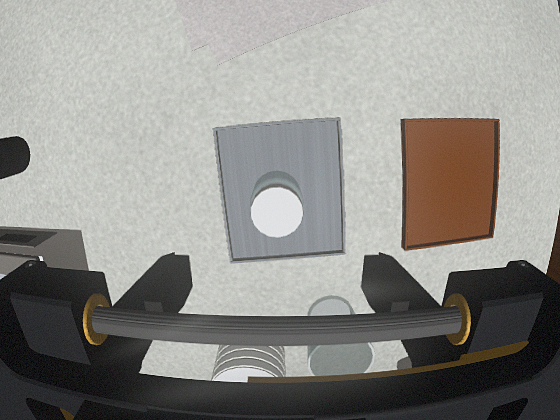

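The jar stands upright in the grey tray, cap at (276,212), well inside the walls.

>>> drive_tool([
  [0,[-0.1,-3.4,0],0],
  [0.2,[-0.3,-7,0],0],
  [0.3,[-0.4,-10.6,0],0],
  [0.4,[-0.5,-14.2,0],0],
  [0.45,[-0.7,-18,0],0],
])

```text
clock: 9.08
tcp_pos: [0.4895, 0.1993, 0.3588]
ee_rot: [0.001, 0.033, 0.999, 0.0]
ft_force: [1.4, 0.7, 0.1]
width: 0.0635
finger_force: 0.0
```

>>> drive_tool([
  [0.45,[-0.1,-3.6,0],0],
  [0.45,[-0.3,-7.4,0],0],
  [0.45,[-0.4,-11,0],0],
  [0.45,[-0.5,-14.6,0],0],
  [0.45,[-0.7,-18,0],0],
])

```text
clock: 9.5
tcp_pos: [0.4846, 0.0189, 0.3588]
ee_rot: [0.001, 0.033, 0.999, -0.0]
ft_force: [0.7, -0.1, -0.2]
width: 0.0486
finger_force: 0.0
```

>>> drive_tool([
  [0.45,[0,-1,1],0],
  [0.45,[0,-1.8,2],0],
  [0.45,[0,-1.8,2],0],
])

```text
clock: 9.75
tcp_pos: [0.4836, 0.0014, 0.3372]
ee_rot: [-0.001, 0.034, 0.999, 0.0]
ft_force: [-0.2, 0.2, 0.0]
width: 0.0483
finger_force: 0.0
```

```bash
python3 w.py .4835 .002 .237
python3 - <<'E'
from h import *
from bench import eyes
c=eyes.capture("wrist"); pickle.dump(c,open("w3.pkl","wb")); cv2.imwrite("pics/w3.png",c["frame"][:,:,::-1])
E
```

```text
9.75 [0.4836 0.0014 0.3372] yhead 86.07 cm [ 0.    0.06 10.02]
[-0.24  0.29  1.72 -0.    1.14 -1.74] [-0.2  0.2  0. ] 0.04827007466520915 0.0
```

View pics/w3.png

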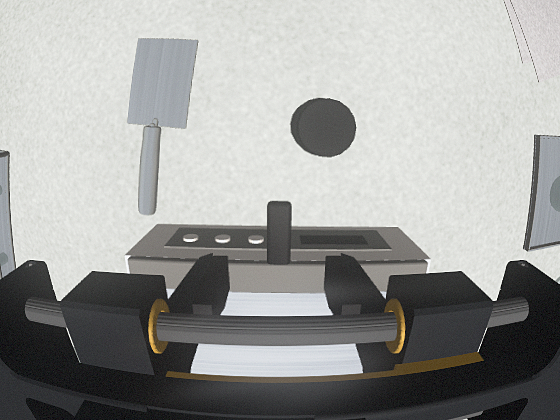

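The tongue runs from (279,202) at the tip to (279,262) at its root, midway between the fingers.

```bash
python3 - <<'E'
from h import *
c=pickle.load(open("w3.pkl","rb"))
for p in((279,202),(279,262),(267,230),(291,230)): print(fish(c,p,.095))
print(c["R"].round(3))
E
```

```text
[0.46820934 0.00429422 0.095     ]
[0.51469412 0.00126402 0.095     ]
[ 0.48854336 -0.00575986  0.095     ]
[0.48973434 0.01161463 0.095     ]
[[ 0.068  0.998  0.001]
 [ 0.955 -0.065  0.288]
 [ 0.287 -0.019 -0.958]]
```

>>> drive_tool([
  [0.45,[0,0.15,2.5],0],
  [0.45,[0,0.15,5],0],
  [0.45,[0,0.15,7.5],0],
  [0.45,[0,0.15,9.3],0],
  [0.45,[0,0.15,10],0],
], force=30)

```text
clock: 10.22
tcp_pos: [0.4839, 0.005, 0.2365]
ee_rot: [-0.001, 0.033, 0.999, 0.0]
ft_force: [0.2, 0.1, -0.1]
width: 0.0482
finger_force: 0.0
```

>>> drive_tool([
  [0.6,[0,0,0],0],
  [0.75,[0,0,0],0],
  [0.9,[0,0,0],0],
  [1,[0,0,0],0],
  [1,[0,0,0],0],
])

```text
clock: 10.63
tcp_pos: [0.4844, 0.0037, 0.2387]
ee_rot: [0.001, 0.033, 0.999, -0.001]
ft_force: [-3.5, -18.3, 0.7]
width: 0.0181
finger_force: 30.4
```

>>> drive_tool([
  [1,[0,0,0],0],
  [1,[0,0,0],0],
  [1,[0,0,0],0],
])

```text
clock: 10.88
tcp_pos: [0.4844, 0.0034, 0.2385]
ee_rot: [0.001, 0.033, 0.999, -0.001]
ft_force: [-1.1, -7.7, 0.6]
width: 0.0175
finger_force: 30.0
```

>>> drive_tool([
  [1,[-0.03,-0.1,-1.17],0],
  [1,[-0.12,-0.1,-2.34],0],
  [1,[-0.28,-0.1,-3.5],0],
  [1,[-0.49,-0.1,-4.65],0],
  [1,[-0.76,-0.1,-5.78],0],
])

```text
clock: 11.3
tcp_pos: [0.4914, 0.0026, 0.2962]
ee_rot: [-0.0, 0.033, 0.999, -0.0]
ft_force: [-0.1, -1.7, -3.6]
width: 0.0176
finger_force: 30.0
```

>>> drive_tool([
  [1,[0,0,0],0],
])

```text
clock: 11.38
tcp_pos: [0.4915, 0.0026, 0.2971]
ee_rot: [0.0, 0.033, 0.999, -0.0]
ft_force: [-3.5, -2.1, -2.0]
width: 0.0176
finger_force: 30.0
```

Forces are small; continuing the arc.

>>> drive_tool([
  [1,[-0.33,0,-1.13],0],
  [1,[-0.72,0,-2.23],0],
  [1,[-1.17,0,-3.31],0],
  [1,[-1.68,0,-4.37],0],
  [1,[-2.23,0,-5.4],0],
])

```text
clock: 11.8
tcp_pos: [0.5134, 0.0009, 0.3496]
ee_rot: [-0.002, 0.033, 0.999, -0.0]
ft_force: [-3.5, -4.2, -3.2]
width: 0.0179
finger_force: 30.0
```

>>> drive_tool([
  [1,[-0.62,0,-0.99],0],
  [1,[-1.28,0,-1.96],0],
  [1,[-1.99,0,-2.89],0],
  [1,[-2.75,0,-3.78],0],
  [1,[-3.56,0,-4.62],0],
])

```text
clock: 12.22
tcp_pos: [0.5491, -0.0018, 0.3961]
ee_rot: [-0.002, 0.033, 0.999, -0.001]
ft_force: [-5.0, -6.3, -1.0]
width: 0.0176
finger_force: 30.0
```

>>> drive_tool([
  [1,[-0.85,0,-0.81],0],
  [1,[-1.73,0,-1.57],0],
  [1,[-2.66,0,-2.28],0],
  [1,[-3.63,0,-2.94],0],
  [1,[-4.62,0,-3.56],0],
])

```text
clock: 12.63
tcp_pos: [0.5954, -0.0054, 0.4318]
ee_rot: [-0.001, 0.034, 0.999, -0.002]
ft_force: [-2.9, -9.3, -1.5]
width: 0.018
finger_force: 30.0
```

>>> drive_tool([
  [1,[0,0,0],0],
  [1,[0,0,0],0],
  [1,[0,0,0],0],
])

```text
clock: 12.88
tcp_pos: [0.5952, -0.0054, 0.4317]
ee_rot: [-0.001, 0.034, 0.999, -0.002]
ft_force: [-4.1, -9.1, 2.3]
width: 0.0177
finger_force: 30.0
```

```bash
python3 - <<'E'
from h import *
from bench import eyes,arm
s=arm.observe(); g=s["tcp_pos"]-[0,0,.147]; h=np.array([.7070,-.013,.09]); d=g-h
print(g,s["ft_force"],s["finger_force"],s["width"],"r",np.hypot(np.hypot(d[0],d[1]),d[2]),"ang",np.degrees(np.arctan2(d[2],np.hypot(d[0],d[1]))))
c=eyes.capture("side"); pickle.dump(c,open("s3.pkl","wb"))
t=eyes.capture("top"); pickle.dump(t,open("t3.pkl","wb"))
a=cv2.resize(c["frame"][130:270,170:380],None,fx=3.8,fy=3.8,interpolation=cv2.INTER_CUBIC)
cv2.imwrite("pics/s3.png",a[:,:,::-1])
# predicted lid corners for 60 deg, (r,y) in crop pixels
ax=np.array([np.cos(np.radians(-3.9)),np.sin(np.radians(-3.9))]);ay=np.array([-ax[1],ax[0]])
for A in(55,60,65):
  A=np.radians(A); n=np.array([np.sin(A),np.cos(A)])
  print([((proj(c,np.r_[h[:2]+ax*(-190e-3*np.cos(A)+.005*np.sin(A)*k)+ay*y,.09+.19*np.sin(A)+.005*np.cos(A)*k])-[170,130])*3.8).round() for y in(-.125,.125) for k in(1,-1)])
E
```

```text
[ 0.59518084 -0.00544215  0.28468258] [-4.10586267 -9.13703755  2.26353562] 30.00044588930905 0.01772648281359834 r 0.22463737744896742 ang 60.071953865649405
[array([650., 260.]), array([641., 272.]), array([397.,  90.]), array([390., 100.])]
[array([664., 241.]), array([655., 252.]), array([411.,  72.]), array([403.,  83.])]
[array([679., 223.]), array([670., 234.]), array([425.,  56.]), array([416.,  66.])]
```

View pics/s3.png

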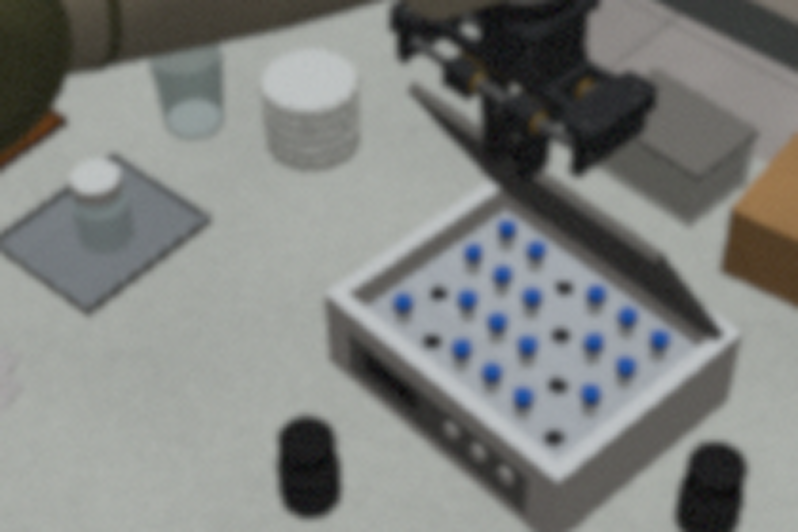

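The picture shows the lid raised, its front corners near (412,88) and (660,255). That fits the 60° prediction within the calibration, and the arc of the grip point gives 60.1°. The jar stands upright in the tray at (97,205).

```bash
python3 -c "
from bench import workorder
print(workorder.job_done())"
```

```text
the job is handed in; nothing more can be done
None
```

The jar stands upright in the steel tray, gripped at 25 N on the way. The arm is holding the heater's lid at about 60° (60.1° worked out from the arm's position), and the job was handed in at about 13 s without a returned verdict.

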